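Feel for the loaded butter pot and slide it onto the marble

ROBOT

A 6-joint arm with a two-finger parallel gripper is mounted at the origin on the work surface. World frame = base frame: x ahead of the robot, y to its left, z up, the work surface at z = 0. Lengths are in m, angles in rad, forces in N, time in s.
With the tool pointing down it reaches from about 0.35 to 0.875 m from the base axis. Payload 4.2 kg.
Tool frame: the origin (TCP) lies at the very end of the fingers, on their centre line; the grasp point (between the pads) lies 19 mm behind it; z points along the fingers, y is the line along which they close (so a half turn about z gives the same grasp; the last joint's range is limited). The gripper opens to 85 mm and grips with 20 to 120 N. Pads are 22 mm wide; open, the fingers measure 114 mm over their backs; the gripper's body (76 mm by 85 mm) begins 54 mm behind the grasp point. The pads swing forward as they close: fully open they stand 13 mm farther back than shut.
Start: joints at [-0.992, 0.385, 0.008, 0, -1.194, -0.259], TCP at [0.197, -0.593, 0.231] pointing down, gripper open.
Joint ranges: [-3.14, 3.14], [-1.21, 2.06], [-1.07, 1.41], [-3.16, 2.05], [-2.99, -0.16], [-3.1, 3.1]. Speed limits (rad/s): [2.79, 2.79, 3.14, 3.14, 3.14, 3.14].

INTERFACE

Orientations are given as a rotation vector (axis times angle).
In Python, from rig import sense, capture, job_done gives the robot as it stands.
- The arm moves only by the tool apply_moves, never from a script. Its argument "plan" is one flat list of numbers, 7 for each row, row after row: the turn, a rotation vector about the tool's x, y, z in parts of the range, where 1.0 means 2 pi rad, then the shift along the tool's x, y, z in a scale on which 1.0 is 40 cm, then the opening, from -1 (shut) to 1 (fully open). In form: [wx, wy, wz, dx, dy, dz, claw, wx, wy, wz, dx, dy, dz, claw, ...]. A call has 1 to 12 rows; each row is the pose to reach, as a shift and turn from the pose commanded when the call began, along the tool's axes at that moment; what a row does not reach only later rows make up. A row lasts 1/8 s, in which the tool goes at most 62.5 mm and 10.7 degrees, less where a joint would pass 70% of its speed; a pose out of reach is approached as far as the arm can. Shift and turn numbers lie between -1 and 1, and a call with a number outside is refused. A call with a gripper value outside its range is refused whole. The fingers move at their own pace and stop on an object; "squeeze" is the grip in N (left out, the last holds). Time passes only in rows, so rows that repeat a pose let the fingers close. It gives the time, the measured TCP pose, the force, the opening and the grip force at its end, in the units of the state.
- sense(): the state, without advancing time (a new reading comes with each control period).
- capture(name): name is "side" or "top"; returns a dict with "img" (400x640x3 uint8, red, green, blue), "mtx" (3x3 intrinsics, pixels), "R" (3x3) and "t" (3): a world point X has camera coordinates R X + t. Camera axes: x right, y down, z forward; pixel columns grow to the right and rows downward; lengths in m; the calibration is good to about 2 mm. A picture is of the moment at which its call begins. There is no depth.
- job_done(): hands the job in; it is judged then, once.
The state is a dict: "time": time; "joint_pos": joint angles; "qvel": joint speeds; "effort": joint torques, N m; "ee_pos": TCP position; "tool_rot": TCP orientation; "ft_force": force on the tool from outside, world axes, zero at the start; "ft_torque": the same for the moment, N m; "opening": finger opening in m; "grip_force": force on a finger pad.
Only numpy, scipy, OpenCV 4.12 (cv2) and the standard library are available. Lean on these libraries where they do the work, as an engineer would, in place of code of your own. Each camera call takes 0.05 s, during which the arm holds its last target. There are 200 camera calls.

TASK

One of the four closed butter pots on the wooden board is loaded with its iron chilling core and is heavy, the other three are empty. Find the heavy one by feel and slide it across so that it stands wholly on the marble slab, leaving the three empty pots on the wooden board. Keep every pot upright and do not disturb the other things on the buffet.

Things in the scene. Friction and masses are not known exactly. Their poses are not given: they have to be found in the camera images.
- board: fixed wooden serving board, 150 mm (its x) by 540 mm (its y), 24 mm thick, on the counter; origin at the centre of its underside. Its x axis points away from the robot, turned by up to 0.15 rad. The four pots stand on it in a row along its y, about 128 mm apart, centres about 20 mm to the robot's side of its centre line
- slab: fixed white marble slab, 160 mm (its x) by 640 mm (its y), 24 mm thick, axes parallel to the board's; it butts against the board's far long edge with its top flush with the board's, so pots slide straight across from one to the other. Origin at the centre of its underside, 155 mm from the board's origin along the board's x
- pot_a: closed white butter pot, upright, 100 mm across its straight side (103 mm at the lid rim, 88 mm at the foot), 72 mm high; origin at the centre of its underside. Lid fixed on; too wide to grasp. Four pots look alike: three are empty, about 0.28 kg; one, any of them, is loaded (butter on an iron core), about 0.9 kg (each within 10 %). Slow pushes: empty slides at under 3 N, loaded at over 4.5 N
- pot_b: closed white butter pot, the same in looks and size as pot_a and described there; empty or loaded, to be felt
- pot_c: closed white butter pot, the same in looks and size as pot_a and described there; empty or loaded, to be felt
- pot_d: closed white butter pot, the same in looks and size as pot_a and described there; empty or loaded, to be felt
- votive: glass tumbler, 52 mm across, 50 mm high, on one end of the slab; origin at the centre of its underside
- salt: small steel salt cellar, 48 mm across, 55 mm high, on the other end of the slab; origin at the centre of its underside
- spoon: serving spoon lying on the counter to the left of the board; origin near its middle on the underside
- bowl: white bowl, 130 mm across, 55 mm high, on the counter at the left; origin at the centre of its underside
- mug: white mug, 80 mm across, 90 mm high, on the counter at the right; origin at the centre of its underside
- oil: green oil bottle, 60 mm across, 200 mm high, on the counter at the right; origin at the centre of its underside
Things that resemble listed ones, but are neither listed nor needed, are in the scene too. What is shaped like the pot_d but green or turquoise is not meant.

How it is judged:
By the outcome, as a careful person would: the job done as asked, in the order asked, and still so for the second after the job is handed in, with the robot touching nothing.
It also fails if it takes over 58 s, if anything falls off the work surface, if the arm or the gripper's body presses on something with over 40 N, if the wrist force passes 120 N, or if a joint passes its speed limit or range.

## Working session

There is one attempt and no reset: what is moved stays moved. The work goes in short steps, Python scripts to look and compute and a tool call to move; the robot and the scene stay as the last step left them, time stands still between calls to the robot, and variables do not carry over. Pictures are saved under pics/ and viewed, at most 10 in all, crops included, and the job is handed in when it is done.

Besides the shell and the picture viewer there is one more tool, called after "Call:" as name(argument=value, ...) on one line, values as JSON. apply_moves: Moves the arm, as the interface text tells. Its arguments: {"type":"object","properties":{"plan":{"type":"array"},"squeeze":{"type":"number"}},"required":["plan"]}

```bash
mkdir -p pics; ls; python3 - <<'E'
from rig import sense,capture
import cv2,numpy as np
for n in("top","side"):
    c=capture(n); cv2.imwrite(f"pics/{n}0.png",c["img"][:,:,::-1]); np.savez(f"pics/{n}0.npz",**c)
    print(n,c["mtx"].tolist(),c["R"].round(3).tolist(),c["t"].round(3).tolist())
print(sense())
E
```

```text
pics
top [[448.0956960782072, 0.0, 326.77370454125804], [0.0, 448.0956960782072, 195.3168664455522], [0.0, 0.0, 1.0]] [[-0.029, -1.0, -0.0], [-0.993, 0.029, -0.114], [0.114, -0.003, -0.993]] [-0.006, 0.439, 1.564]
side [[476.5293370317065, 0.0, 310.3543114602323], [0.0, 476.5293370317065, 209.940274641328], [0.0, 0.0, 1.0]] [[-0.995, -0.099, 0.02], [-0.083, 0.68, -0.728], [0.059, -0.726, -0.685]] [0.467, 0.095, 1.261]
{'time': 0.1, 'joint_pos': array([-9.92399688e-01,  3.85498321e-01,  6.76481472e-03, -4.37873411e-04,
       -1.19401422e+00, -2.58597668e-01]), 'qvel': array([ 0.00044543, -0.00204151,  0.00291055,  0.00042573,  0.0005207 ,
        0.00168481]), 'effort': array([ 1.68873999e-04, -3.93320274e+01,  1.88929492e+01,  4.19797406e+00,
       -2.57364416e-03,  1.41628141e-05]), 'ee_pos': array([ 0.19633526, -0.59280924,  0.2303202 ]), 'tool_rot': array([ 4.99883449e-01, -3.10113940e+00, -3.06012049e-03]), 'ft_force': array([-0.39875798,  0.24950815, -0.35444434]), 'ft_torque': array([-0.01918475,  0.03264841,  0.00358374]), 'grip_force': 0.0, 'opening': 0.08542285114076183}
```

View pics/top0.png

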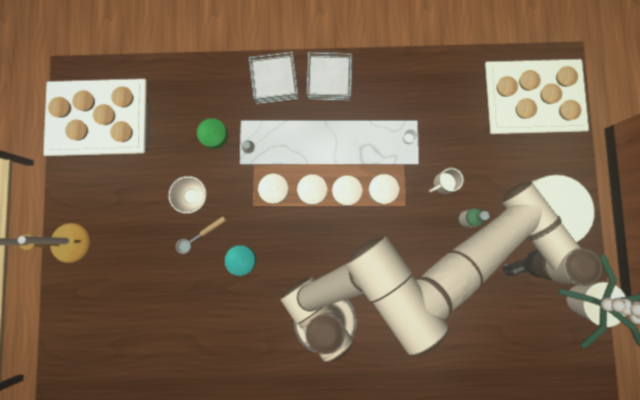

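View pics/side0.png

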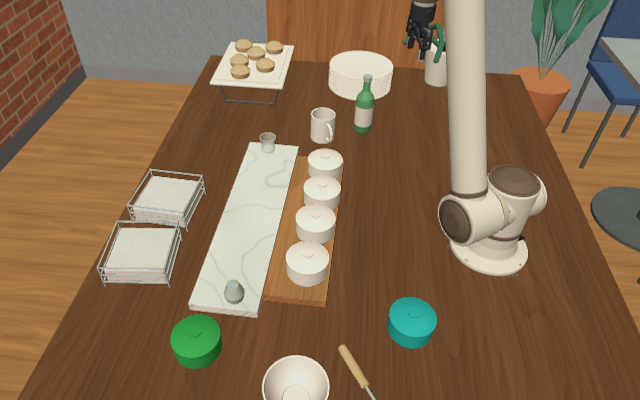

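The top view shows four white pots on the wooden board at pixels (273,188), (312,189), (347,190) and (384,188). Things that could be mistaken for them: the green pot (211,132), turquoise pot (240,260), white bowl (187,195) and mug (448,180). I choose the four white pots on the board. The salt is at (248,146) and the votive at (409,136), both on the slab.

```bash
cat > h.py <<'E'
import numpy as np,cv2
from rig import sense,capture
def ray(c,px,z):
    K,R,t=c["mtx"],c["R"],c["t"]
    d=R.T@np.linalg.solve(K,[px[0],px[1],1.]); o=-R.T@t
    return o+d*(z-o[2])/d[2]
def pots(c):
    im=c["img"].astype(int); hsv=cv2.cvtColor(c["img"],cv2.COLOR_RGB2HSV)
    m=((hsv[...,1]<70)&(hsv[...,2]>170)).astype(np.uint8)
    return m
E
python3 - <<'E'
from h import *
c=dict(np.load("pics/top0.npz")); m=pots(c)
roi=np.zeros_like(m); roi[168:207,250:410]=1
cs,_=cv2.findContours(m*roi,cv2.RETR_EXTERNAL,cv2.CHAIN_APPROX_NONE)
for k in cs:
    if cv2.contourArea(k)>200:
        (u,v),r=cv2.minEnclosingCircle(k); print("pot",round(u,1),round(v,1),round(r,1),ray(c,(u,v),.06).round(3))
hsv=cv2.cvtColor(c["img"],cv2.COLOR_RGB2HSV)
# slab
ms=m.copy(); r2=np.zeros_like(m); r2[110:168,235:425]=1
k=max(cv2.findContours(ms*r2,cv2.RETR_EXTERNAL,cv2.CHAIN_APPROX_NONE)[0],key=cv2.contourArea)
rect=cv2.minAreaRect(k)
print("slab",[ray(c,p,.024).round(3).tolist() for p in cv2.boxPoints(rect)],ray(c,rect[0],.024).round(3))
for n,p in dict(salt=(248,150),votive=(409,141),mug=(448,182),bl=(253,206),br=(405,206)).items(): print(n,ray(c,p,.024).round(3))
for y in (165,205): print(hsv[y-8:y+8:2,330].tolist())
cv2.imwrite("pics/crop.png",cv2.resize(c["img"][110:215,230:430,::-1],None,fx=4,fy=4,interpolation=cv2.INTER_CUBIC))
from scipy.spatial.transform import Rotation as Ro
print(Ro.from_rotvec(sense()["tool_rot"]).as_matrix().round(3))
E
```

```text
pot 346.6 189.8 15.4 [ 0.451 -0.088  0.06 ]
pot 383.5 188.5 15.6 [ 0.452 -0.216  0.06 ]
pot 311.5 188.9 15.3 [0.458 0.034 0.06 ]
pot 272.7 188.1 15.3 [0.465 0.168 0.06 ]
slab [[0.718, 0.287, 0.024], [0.699, -0.353, 0.024], [0.542, -0.345, 0.024], [0.56, 0.288, 0.024]] [ 0.629 -0.031  0.024]
salt [0.61  0.259 0.024]
votive [ 0.626 -0.32   0.024]
mug [ 0.474 -0.452  0.024]
bl [0.408 0.243 0.024]
br [ 0.392 -0.294  0.024]
[[60, 6, 231], [66, 6, 231], [66, 6, 230], [25, 13, 215], [13, 108, 160], [14, 113, 160], [13, 114, 159], [13, 111, 158]]
[[13, 118, 151], [13, 119, 158], [13, 121, 162], [13, 120, 157], [13, 121, 152], [12, 98, 102], [14, 102, 105], [13, 103, 104]]
[[-0.949 -0.314 -0.001]
 [-0.314  0.949  0.002]
 [ 0.     0.002 -1.   ]]
```

View pics/crop.png

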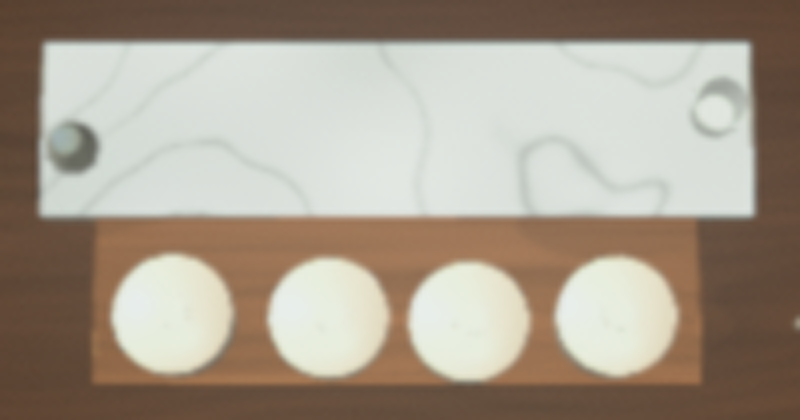

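The crop confirms four plain white lidded pots in a row on the wood. The slab ahead of them is clear except for the salt at its left end and the votive at its right. I'll push with a half-open finger cradle, tips leaning slightly forward.

```bash
cat >> h.py <<'E'
from scipy.spatial.transform import Rotation as Ro
YAW=np.array([1,-.03,0])/np.hypot(1,.03)
def target(tilt):
    x=-YAW; z=np.array([0,0,-1.]); y=np.cross(z,x)
    return Ro.from_matrix(np.c_[x,y,z])*Ro.from_rotvec([0,-np.radians(tilt),0])
def rel(p,tilt=6):
    s=sense(); R=Ro.from_rotvec(s["tool_rot"])
    print("p",p,"turn",np.degrees((R.inv()*target(tilt)).as_rotvec()).round(1),"cm",(R.inv().apply(np.array(p)-s["ee_pos"])*100).round(2))
E
python3 - <<'E'
from h import *
c=dict(np.load("pics/top0.npz")); print(ray(c,(465,218),0.02),ray(c,(484,215),.2))
rel([.25,-.36,.2]);rel([.37,-.217,.12]);rel([.37,-.217,.038])
E
```

```text
[ 0.34400277 -0.50512285  0.02      ] [ 0.3418234 -0.5094392  0.2      ]
p [0.25, -0.36, 0.2] turn [ 1.2 -6.  20. ] cm [-12.41  20.41   3.07]
p [0.37, -0.217, 0.12] turn [ 1.2 -6.  20. ] cm [-28.3   30.2   11.09]
p [0.37, -0.217, 0.038] turn [ 1.2 -6.  20. ] cm [-28.3   30.18  19.29]
```

Careful with the scale: shifts go in shares of 40 cm and turns go in shares of 2 pi rad. That gives: 30.2 cm is 0.755, -28.3 cm is -0.7075, 1.2 degrees is 0.0033.

Call:
apply_moves(plan=[0,0,0.0139,-0.075,0.125,0.0125,0.3,0,0,0.0278,-0.15,0.25,0.0375,0.3,0.0028,-0.0083,0.0417,-0.225,0.375,0.05,0.3,0.0033,-0.0167,0.0556,-0.31,0.51,0.075,0.3,0.0033,-0.0167,0.0556,-0.4,0.575,0.1,0.3,0.0033,-0.0167,0.0556,-0.5,0.6375,0.125,0.3,0.0033,-0.0167,0.0556,-0.6,0.7,0.175,0.3,0.0033,-0.0167,0.0556,-0.7075,0.755,0.25,0.3,0.0033,-0.0167,0.0556,-0.7075,0.755,0.35,0.3,0.0033,-0.0167,0.0556,-0.7075,0.755,0.425,0.3,0.0033,-0.0167,0.0556,-0.7075,0.755,0.48,0.3,0.0033,-0.0167,0.0556,-0.7075,0.755,0.48,0.3])

```text
time: 1.6
ee_pos: [0.3688, -0.2173, 0.0379]
tool_rot: [0.045, 3.04, -0.005]
ft_force: [-0.2, -0.3, 0.6]
opening: 0.0555
grip_force: 0.0
```

```bash
python3 - <<'E'
from h import *
c=capture("side");cv2.imwrite("pics/s1.png",c["img"][:,:,::-1])
s=sense();print(s["time"],s["ee_pos"],s["ft_force"],s["opening"])
rel([.39,-.217,.038]);rel([.41,-.217,.038])
E
```

```text
1.65 [ 0.36985081 -0.21758933  0.0389638 ] [ 0.7156153  -0.07559175  0.91978808] 0.05534105164927987
p [0.39, -0.217, 0.038] turn [-0.1 -0.   0. ] cm [-1.99  0.12  0.31]
p [0.41, -0.217, 0.038] turn [-0.1 -0.   0. ] cm [-3.98  0.18  0.51]
```

View pics/s1.png

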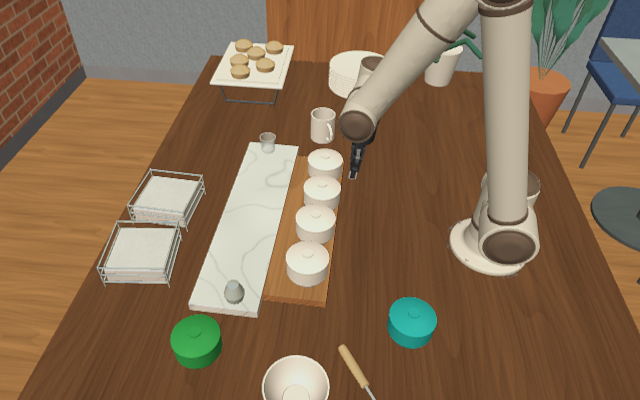

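The fingers are poised behind the rightmost pot, at pixel (355,165). Next is a slow feel push.

In the tool's units: -3.9 cm is -0.0975, -3.7 cm is -0.0925.

Call:
apply_moves(plan=[0,0,0,-0.03,0,0.0038,0.3,0,0,0,-0.05,0,0.0075,0.3,0,0,0,-0.06,0,0.0088,0.3,0,0,0,-0.0675,0,0.01,0.3,0,0,0,-0.0725,0,0.01,0.3,0,0,0,-0.0775,0,0.01,0.3,0,0,0,-0.0825,0,0.01,0.3,0,0,0,-0.0875,0,0.0113,0.3,0,0,0,-0.0925,0,0.0113,0.3,0,0,0,-0.0975,0,0.0113,0.3])

```text
time: 2.9
ee_pos: [0.4097, -0.2188, 0.0389]
tool_rot: [0.045, 3.035, -0.006]
ft_force: [-1.1, 1.4, -0.3]
opening: 0.0555
grip_force: 0.8
```

```bash
python3 - <<'E'
from h import *
s=sense();print(s["time"],s["ee_pos"],s["ft_force"],s["ft_torque"])
c=capture("top"); m=pots(c); roi=np.zeros_like(m); roi[100:207,250:410]=1
cv2.imwrite("pics/t1.png",cv2.resize(c["img"][110:260,230:430,::-1],None,fx=4,fy=4))
s=sense();print(s["time"],s["ee_pos"],s["ft_force"])
E
```

```text
2.9 [ 0.40966119 -0.21878687  0.03893313] [-1.10406047  1.44474955 -0.33411501] [0.19581269 0.63306843 0.07282818]
2.95 [ 0.41009688 -0.21882018  0.03903191] [-0.79494073  1.16067647 -0.15898145]
```

View pics/t1.png

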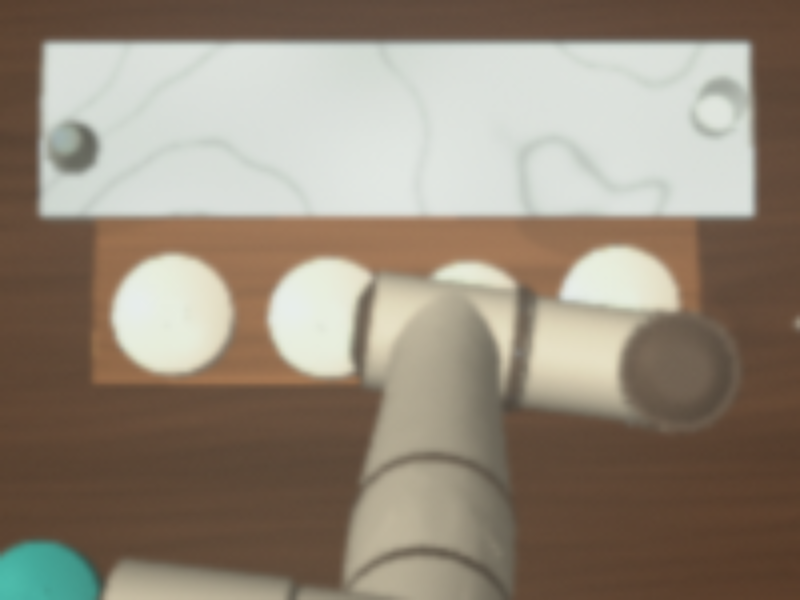

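The view shows the arm over the row. The right pot (crop pixel (620,300)) moved about 7 mm at under 2 N, so it is empty. Next pot.

In the tool's units: 13 cm is 0.325, 4.8 cm is 0.12.

Call:
apply_moves(plan=[0,0,0,0.075,0.0125,-0.0075,0.3,0,0,0,0.12,0.15,-0.0113,0.3,0,0,0,0.12,0.275,-0.0113,0.3,0,0,0,0.12,0.325,-0.0113,0.3,0,0,0,0.08,0.325,-0.0075,0.3,0,0,0,0.05,0.325,-0.0038,0.3,0,0,0,0.035,0.325,-0.0025,0.3,0,0,0,0.0275,0.325,-0.0025,0.3,0,0,0,0.02,0.325,-0.0013,0.3,0,0,0,0.0125,0.325,0,0.3,0,0,0,0.005,0.325,0,0.3,0,0,0,0,0.325,0,0.3])

```text
time: 4.45
ee_pos: [0.4138, -0.0889, 0.0387]
tool_rot: [0.045, 3.035, -0.006]
ft_force: [-1.2, 0.3, -0.7]
opening: 0.0554
grip_force: 0.7
```

```bash
python3 - <<'E'
from h import *
s=sense();print(s["time"],s["ee_pos"],s["ft_force"],s["ft_torque"])
E
```

```text
4.45 [ 0.4137688  -0.08886546  0.03865098] [-1.23625652  0.34165612 -0.69699818] [ 0.06088093  0.60608332 -0.01108191]
```

In the tool's units: 12.3 cm is 0.3075, 10 cm is 0.25.

Call:
apply_moves(plan=[0,0,0,0.075,0.0125,-0.0075,0.3,0,0,0,0.12,0.15,-0.0113,0.3,0,0,0,0.12,0.25,-0.0113,0.3,0,0,0,0.12,0.3075,-0.0113,0.3,0,0,0,0.08,0.3075,-0.0075,0.3,0,0,0,0.05,0.3075,-0.0038,0.3,0,0,0,0.035,0.3075,-0.0025,0.3,0,0,0,0.0275,0.3075,-0.0025,0.3,0,0,0,0.02,0.3075,-0.0013,0.3,0,0,0,0.0125,0.3075,0,0.3,0,0,0,0.005,0.3075,0,0.3,0,0,0,0,0.3075,0,0.3])

```text
time: 5.95
ee_pos: [0.4138, 0.0321, 0.0372]
tool_rot: [0.048, 3.041, -0.011]
ft_force: [-3.5, -0.6, -3.1]
opening: 0.0554
grip_force: 3.4
```

```bash
python3 - <<'E'
from h import *
s=sense();print(s["time"],s["ee_pos"],s["ft_force"],s["ft_torque"])
E
```

```text
5.95 [0.41382789 0.0320922  0.03716067] [-3.54635521 -0.55011819 -3.06018796] [-0.20039813  1.47299021 -0.0985641 ]
```

Clearly more force here. I'll push a little further to confirm.

In the tool's units: -0.9 cm is -0.0225, -0.6 cm is -0.015.

Call:
apply_moves(plan=[0,0,0,-0.0075,0,0.0008,0.3,0,0,0,-0.015,0,0.0015,0.3,0,0,0,-0.0225,0,0.0025,0.3])

```text
time: 6.32
ee_pos: [0.4261, 0.0338, 0.0382]
tool_rot: [0.045, 3.036, -0.006]
ft_force: [-5.1, 0.2, -2.0]
opening: 0.0557
grip_force: 2.9
```

```bash
python3 - <<'E'
from h import *
s=sense();print(s["time"],s["ee_pos"],s["ft_force"],s["ft_torque"],s["tool_rot"])
c=capture("side");cv2.imwrite("pics/s2.png",cv2.resize(c["img"][120:320,180:440,::-1],None,fx=3,fy=3)[:600])
rel([.414+.097,.032-.003,.038])
E
```

```text
6.325 [0.42606246 0.03376647 0.03818837] [-5.05759673  0.17129227 -1.96644209] [-0.09865893  1.45626452 -0.07719386] [ 0.04488702  3.03553929 -0.00639406]
p [0.511, 0.029, 0.038] turn [-0.1  0.1  0. ] cm [-8.39 -0.25  0.93]
```

View pics/s2.png

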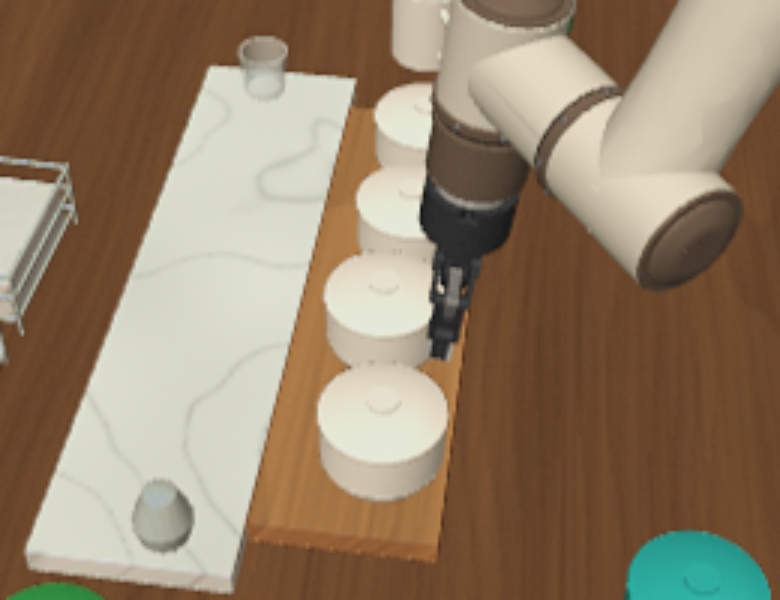

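The third pot (crop pixel (383,300)) slides at about 5 N, so it is the loaded one. It is upright and cradled by the fingers. Now slide it across.

In the tool's units: -6 cm is -0.15, -5.5 cm is -0.1375.

Call:
apply_moves(plan=[0,0,0,-0.0125,0,0.0013,0.3,0,0,0,-0.025,0,0.0025,0.3,0,0,0,-0.0375,0,0.0038,0.3,0,0,0,-0.05,0,0.005,0.3,0,0,0,-0.0625,0,0.0063,0.3,0,0,0,-0.075,0,0.0075,0.3,0,0,0,-0.0875,0,0.0088,0.3,0,0,0,-0.1,0,0.01,0.3,0,0,0,-0.1125,0,0.0113,0.3,0,0,0,-0.125,0,0.0125,0.3,0,0,0,-0.1375,0,0.0138,0.3,0,0,0,-0.15,0,0.015,0.3])

```text
time: 7.88
ee_pos: [0.4866, 0.032, 0.0387]
tool_rot: [0.045, 3.035, -0.006]
ft_force: [-4.5, 0.3, -3.0]
opening: 0.0555
grip_force: 2.6
```

In the tool's units: -6 cm is -0.15, -4.5 cm is -0.1125.

Call:
apply_moves(plan=[0,0,0,-0.0125,0,0.0013,0.3,0,0,0,-0.025,0,0.0025,0.3,0,0,0,-0.0375,0,0.0038,0.3,0,0,0,-0.05,0,0.005,0.3,0,0,0,-0.0625,0,0.0063,0.3,0,0,0,-0.075,0,0.0075,0.3,0,0,0,-0.0875,0,0.0088,0.3,0,0,0,-0.1,0,0.01,0.3,0,0,0,-0.1125,0,0.0113,0.3,0,0,0,-0.125,0,0.0125,0.3,0,0,0,-0.1375,0,0.0138,0.3,0,0,0,-0.15,0,0.015,0.3])

```text
time: 9.38
ee_pos: [0.5469, 0.0302, 0.0391]
tool_rot: [0.045, 3.035, -0.006]
ft_force: [-3.4, 0.4, -3.4]
opening: 0.0556
grip_force: 2.5
```

```bash
python3 - <<'E'
from h import *
s=sense();print(s["time"],s["ee_pos"],s["ft_force"],s["ft_torque"],s["tool_rot"])
c=capture("side");cv2.imwrite("pics/s3.png",cv2.resize(c["img"][120:320,180:440,::-1],None,fx=3,fy=3))
c=capture("top");np.savez("pics/t3.npz",**c);cv2.imwrite("pics/t3.png",cv2.resize(c["img"][110:260,230:430,::-1],None,fx=4,fy=4))
E
```

```text
9.375 [0.54687066 0.03023348 0.03910793] [-3.3850601   0.360571   -3.37280153] [ 7.28936052e-02  1.48203698e+00 -8.25760448e-06] [ 0.04486142  3.03514225 -0.00608691]
```

View pics/t3.png

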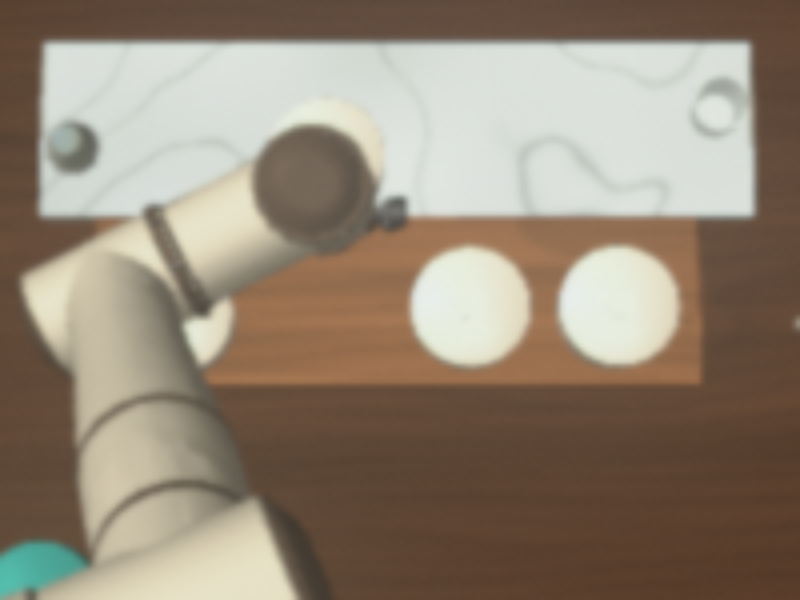

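The top view shows the loaded pot (crop pixel (330,160)) straddling onto the slab, centre at x≈0.593. The two right pots stay on the board. It needs about 3.7 cm more.

In the tool's units: -3.7 cm is -0.0925, -3.4 cm is -0.085.

Call:
apply_moves(plan=[0,0,0,-0.0125,0,0.0013,0.3,0,0,0,-0.025,0,0.0025,0.3,0,0,0,-0.0375,0,0.0038,0.3,0,0,0,-0.05,0,0.005,0.3,0,0,0,-0.0625,0,0.0063,0.3,0,0,0,-0.075,0,0.0075,0.3,0,0,0,-0.085,0,0.0088,0.3,0,0,0,-0.0925,0,0.0095,0.3,0,0,0,-0.0925,0,0.0095,0.3,0,0,0,-0.08,0,0.0075,0.3,0,0,0,-0.0375,0,0.0025,0.3])

```text
time: 10.85
ee_pos: [0.5648, 0.0309, 0.0414]
tool_rot: [0.043, 3.028, -0.003]
ft_force: [-0.5, 0.3, 0.3]
opening: 0.0554
grip_force: 0.0
```

In the tool's units: 17 cm is 0.425, -15 cm is -0.375.

Call:
apply_moves(plan=[0,0,0,0.075,0,-0.0075,0.3,0,0,0,0.15,0,-0.015,0.3,0,0,0,0.175,0,-0.1,0.3,0,0,0,0.2,0,-0.225,0.3,0,0,0,0.3,0,-0.325,0.3,0,0,0,0.425,0,-0.375,0.3,0,0,0,0.425,-0.125,-0.375,0.3,0,0,0,0.425,-0.25,-0.375,0.3,0,0,0,0.425,-0.25,-0.375,0.3])

```text
time: 11.98
ee_pos: [0.3752, -0.066, 0.1729]
tool_rot: [0.051, 3.028, -0.004]
ft_force: [-0.1, -0.2, 0.4]
opening: 0.0554
grip_force: 0.0
```

```bash
python3 - <<'E'
from h import *
s=sense();print(s["time"],s["ee_pos"],s["ft_force"])
c=capture("side");cv2.imwrite("pics/s4.png",c["img"][:,:,::-1])
c=capture("top");np.savez("pics/t4.npz",**c);cv2.imwrite("pics/t4.png",cv2.resize(c["img"][110:260,230:430,::-1],None,fx=4,fy=4))
E
```

```text
11.975 [ 0.37517722 -0.0660285   0.17291032] [-0.06853565 -0.15750936  0.37686958]
```

View pics/t4.png

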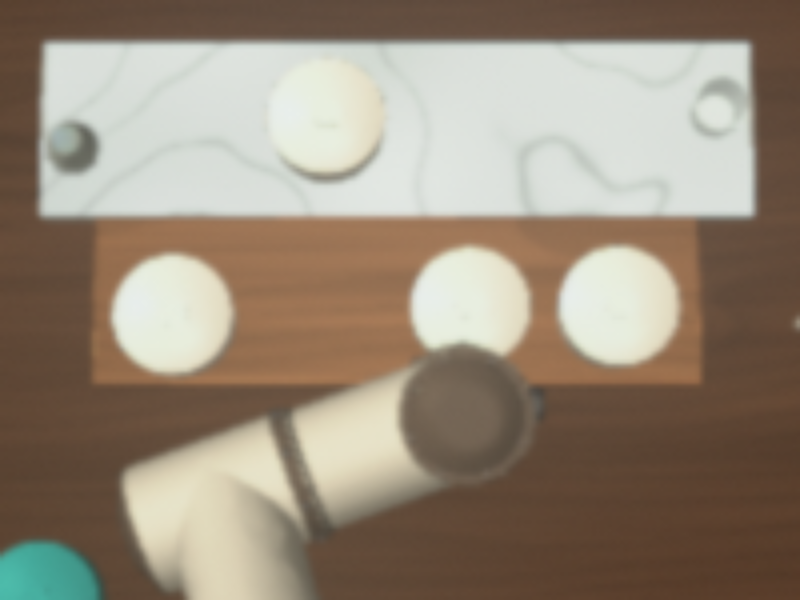

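View pics/s4.png

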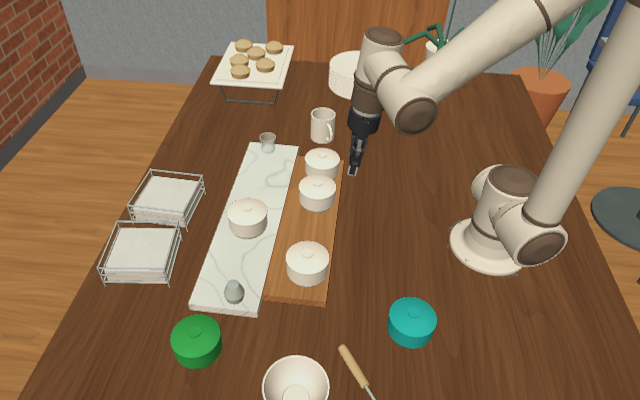

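The loaded pot (crop pixel (327,117)) stands upright in the middle of the slab. The three empties are on the board and everything else is undisturbed, with the gripper clear.

```bash
python3 -c "
from rig import job_done;print(job_done())"
```

```text
the job is handed in; nothing more can be done
None
```

The loaded pot (third from the right, about 5 N to slide against under 2 N for the two to its right; the leftmost was not felt) now stands upright and wholly on the marble slab, with the other three pots on the board, and the job was handed in at about 12 s.

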